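# Clamp a glued market arcade to its house at the marked spring load

## Robot

A 7-joint arm with a two-finger parallel gripper is mounted at the origin on a cart in front of the work surface, level with it; the furniture and walls round the work are solid. World frame = base frame: x ahead of the robot, y to its left, z up, the work surface at z = 0. Lengths are in mm, angles in rad, forces in N, time in s.
With the tool pointing down it reaches from about 400 to 875 mm from the base axis. Payload 4.4 kg.
Tool frame: the origin (TCP) lies on the centre line of the jaws, within the pads' length; the fingertips stand 25 mm ahead of it and the grasp point (between the pads) lies 6 mm ahead of it; x points along the fingers, y is the direction in which the jaws open and shut, and the axes are right-handed (so a half turn about x gives the same grasp; the last joint's range is limited). The gripper opens to 85 mm and grips with 20 to 120 N. Pads are 22 mm wide; open, the fingers measure 114 mm over their backs; the gripper's body (76 mm by 85 mm) begins 54 mm behind the grasp point. The pads swing forward as they close: fully open they stand 13 mm farther back than shut.
Start: joints at [1.241, 0.628, 0.038, 1.517, -0.027, 0.996, -0.02], TCP at [169.515, -627.521, 256.313] pointing down, gripper open.
Joint ranges: [-3.06, 3.06], [-0.37, 2.12], [-1.25, 1.32], [0.18, 2.47], [-1.1, 4.24], [0.23, 1.98], [-2.94, 2.94]. Speed limits (rad/s): [2.57, 2.57, 3.14, 3.14, 3.14, 3.14, 3.14].

## Interface

Orientations are given as [roll, pitch, yaw] about the fixed x, y, z axes, in that order (R = Rz(yaw) Ry(pitch) Rx(roll)).
In Python, from cell import * gives the robot as it stands. The module is installed in compiled form; this text tells all that it offers.
- The arm moves only by the tool jog_arm, never from a script. Its argument "series" is a list of rows, each a list of 3 entries, a list of its own where there are three numbers: the turn, a rotation vector about the tool's x, y, z in degrees, then the shift along the tool's x, y, z in mm, then the gripper's target within -1 to 1 (shut at 1, half-way at 0, fully open at -1). In form: [[[rx, ry, rz], [dx, dy, dz], hand], ...]. A call has 1 to 8 rows; each row shifts and turns the commanded pose from where the row before left it, along the tool's axes as they then stand; what a row does not reach is not made up. A row lasts 1/8 s, in which the tool goes at most 62.5 mm and 10.7 degrees, less where a joint would pass 70% of its speed; a pose out of reach is approached as far as the arm can. A call is refused whole if a number of a shift passes 62.5 or a number of a turn 10.7, either way. A call with a gripper value outside its range is refused whole. The fingers move at their own pace and stop on an object; the grip force is fixed at half the most. Time passes only in rows, so rows that do not move let the fingers close. It gives the time, the measured TCP pose, the force and the opening at its end, in the units of the state.
- read_state(): the state, without advancing time (a new reading comes with each control period).
- get_image(name): name is "side" or "top" or "wrist"; returns a dict with "img" (384x512x3 uint8, red, green, blue), "range_z" (384x512 float32, mm along the optical axis (not along the pixel's ray), 0 where there is no reading), "fovy" (degrees; the focal length in pixels is half the picture's height over the tangent of half this angle, whatever the lens; pixels are square), "cx", "cy" (the principal point, pixels), "k1" (the pictures are not rectified: a ray, as slopes to the right and down, at radius r is drawn at 1 + k1 r^2 times it, then the intrinsics apply), "cam_to_world" (4x4, takes a point from camera to world coordinates). Camera axes: x right, y up, looking along -z (the intrinsics and any distortion apply to the point x, -y, -z); pixel columns grow to the right and rows downward; lengths in mm; the calibration is good to about 2 mm. A picture is of the moment at which its call begins.
- finish_job(): hands the job in, once; it reports no verdict.
The state is a dict: "clock": time; "qpos": joint angles; "qd": joint speeds; "tau": joint torques, N m; "eef_pos": TCP position; "tool_rot": TCP orientation; "force": force on the tool from outside, world axes, zero at the start; "torque": the same for the moment, N m; "width": finger opening in mm.
Only numpy, scipy, OpenCV 4.12 (cv2) and the standard library are available. Lean on these libraries where they do the work, as an engineer would, in place of code of your own. Each camera call takes 0.05 s, during which the arm holds its last target. There are 200 camera calls.

## Task

The small house in the gluing clamp is getting its market arcade: stand the arcade upright on the clamp's bed between the house and the moving jaw, end-on to the house and in line with it, and let go of it. Then pull the clamp's black grip out so that the jaw closes everything up against the fence and the spring balance reads in the green band, and leave it clamped like that. The plaster cracks if the balance ever reaches the red, and the other things on the table must stay where they are.

Things in the scene. Friction and masses are not known exactly. Their poses are not given: they have to be found in the camera images.
- clamp: gluing clamp, fixed: aluminium rail 96 x 598 mm, its top (the bed) 20 mm above the table. Origin under the rail's centre line; y along the rail to the pull end, x across, z up. Along +y: blue moving jaw (84 mm wide, 51 mm above the bed), free bed, house, fixed blue fence (30 mm above the bed, facing -y about 0.10 m from the origin, set differently each time), balance with black grip
- jaw_face (a point): centre of the moving jaw's cork face that looks along clamp +y, 26 mm above the bed; a thin draw bar in the bed's slot ties the jaw to the balance rod
- grip_center (a point): centre of the upright black grip on the saddle: 30 mm across the rail (clamp x), 18 mm along the rail (clamp y), 58 mm high, its top 123 mm and its lower end 65 mm above the table, with the balance barrel (27 mm thick) right below. Room for fingers on all four sides
- saddle (a joint): travel of the saddle with grip and barrel along clamp +y, 0 to 0.118 m. A friction brake in it needs about 11 N to slide either way and holds the saddle where it is left. The jaw follows the saddle one to one until the work stops it; from then on the spring stretches and adds to the pull (about 18 N in all in the green)
- gauge (a joint): reading of the spring balance in m: how far the graduated rod (17 mm thick) has come out of the barrel mouth; 0 = slack, no load on the jaw. Seen on the rod at the barrel mouth: 0 to 25 mm white with black rings every 5 mm, green band 25 to 35 mm, white 35 to 45 mm, red from 45 mm. Clamping force on the work = 1 N + 0.2 N per mm
- arcade_center (a point): centre, half-way up, of the plaster market arcade (portico) standing on the table at the start, 0.09 kg: long along its own x, 196 mm between its end faces (about 200 mm with the rough ends), 55 mm wide in y (small beams stand out to 68 mm), 57 mm high to the flat roof with a low rim above; the roof slab is 12 mm thick, 28.5 mm below its top lies this point; legs below the slab, open arches between. Either end may face the house. z up
- house_center (a point): centre, half-way up, of the small plaster house standing loosely on the clamp's bed, up to about 20 mm short of the fence, 0.12 kg: about 79 mm along the clamp (its own x), 70 mm across, 55 mm high; beam ends stand out a few mm on the three sides away from the arcade
- glue_bottle: bystander: white glue bottle with orange cap, 30 mm round, 74 mm high; origin at the centre of its underside
- dome: bystander: plain plaster dome, 84 mm across, 38 mm high; origin at the centre of its underside
- barrel_a: bystander: upright little dark barrel, 27 mm round, 34 mm high; origin at the centre of its underside
- barrel_b: bystander: little dark barrel lying down, 26 x 37 x 26 mm; origin at the centre of its underside
Not all that is in view belongs to the job. Leave any turquoise look-alike of the part that bears house_center alone.

How it is judged (in metres and radians):
On the way, in this order (a step that is already met when the one before it is completed fails the run):
1. the arcade stands upright on the clamp's bed between jaw and house, let go, the balance still slack (x of arcade_center in the frame of clamp between -0.02 and 0.02 m and y of arcade_center in the frame of clamp between -0.15 and -0.05 m and z of arcade_center in the frame of clamp between 0.045 and 0.052 m and angle between arcade_center's own z axis and vertical below 0.06 rad and contact force between arcade and the fingers below 0.05 N and value of joint gauge below 0.004 m), for 0.2 s.
2. the balance has been drawn into the green band with the arcade between jaw and house (value of joint gauge between 0.025 and 0.035 m and contact force between arcade and house above 3 N), for 0.3 s.
At the end, for the whole second after the job is handed in: Nothing touches the grip and the balance reads in the green band (25 to 35 mm); jaw and arcade, and arcade and house, press on one another with over 3 N; arcade and house upright and the arcade along the clamp within 0.06 rad, its centre line within 10 mm of the house's; all at rest (all of step 2 and contact force between arcade and gauge above 3 N and angle between each of arcade_center, house_center's own z axis and vertical below 0.06 rad and angle between the x axis of arcade_center and the y axis of clamp, either way round below 0.06 rad and y of arcade_center in the frame of house_center between -0.01 and 0.01 m and linear speed of arcade below 0.01 m/s and velocity of joint saddle between -0.002 and 0.002 m/s).
It fails at once if the balance reached the red (45 mm) (value of joint gauge above 0.045 m).
It fails at once if the arcade or the house tipped over (angle between any of arcade_center, house_center's own z axis and vertical above 0.6 rad).
It fails at once if a bystander was displaced by more than 20 mm (distance of any of glue_bottle, dome, barrel_a, barrel_b from where it was at the start of the episode above 0.02 m).
It also fails if it takes over 58 s, if anything falls off the work surface, if the arm or the gripper's body presses on something with over 40 N, if the wrist force passes 120 N, or if a joint passes its speed limit or range.

## Working session

There is one attempt and no reset: what is moved stays moved. The work goes in short steps, Python scripts to look and compute and a tool call to move; the robot and the scene stay as the last step left them, time stands still between calls to the robot, and variables do not carry over. Pictures are saved under pics/ and viewed, about 8 in all and at most 12, crops included, and the job is handed in when it is done.

Besides the shell and the picture viewer there is one more tool, called as a command line: name --argument value ..., lists and objects as JSON in quotes. jog_arm: Moves the arm, as the interface text tells. Its arguments: {"type":"object","properties":{"series":{"type":"array"}},"required":["series"]}

```bash
mkdir -p pics
cat > h.py <<'E'
from cell import *
import numpy as np, cv2
def K(d):
    f=192/np.tan(np.radians(d["fovy"])/2); return f
def px2w(d,u,v,z=None):
    f=K(d); a=np.array([(u-d["cx"])/f,(v-d["cy"])/f]); b=a.copy()
    for _ in range(20): b=a/(1+d["k1"]*(b@b))
    T=np.array(d["cam_to_world"]); 
    r=np.array([b[0],-b[1],-1.])
    if z is None:
        s=d["range_z"][int(round(v)),int(round(u))]
    else:
        s=(z-T[2,3])/(T[:3,:3]@r)[2]
    return T[:3,:3]@(r*s)+T[:3,3]
def cloud(d):
    f=K(d); v,u=np.mgrid[0:384,0:512]; a=np.stack([(u-d["cx"])/f,(v-d["cy"])/f],-1); b=a.copy()
    for _ in range(20): b=a/(1+d["k1"]*(b**2).sum(-1,keepdims=True))
    s=d["range_z"].astype(float); T=np.array(d["cam_to_world"])
    p=np.stack([b[...,0]*s,-b[...,1]*s,-s],-1)
    P=p@T[:3,:3].T+T[:3,3]; P[s==0]=np.nan
    return P
def save(d,n,box=None,k=1):
    i=d["img"][...,::-1]
    if box: x0,y0,x1,y1=box; i=i[y0:y1,x0:x1]
    cv2.imwrite("pics/"+n,cv2.resize(i,None,fx=k,fy=k,interpolation=cv2.INTER_CUBIC))
E
python3 - <<'E'
from h import *
import pickle
D={n:get_image(n) for n in("top","side")}
pickle.dump(D,open("d0.pkl","wb"))
im=np.vstack([D["top"]["img"],D["side"]["img"]])[...,::-1]
save(D["top"],"top0.png",None,1.5);save(D["side"],"side0.png",None,1.5)
for n in D: print(n,D[n]["fovy"],D[n]["k1"],np.round(D[n]["cam_to_world"],2).tolist())
print(read_state())
E
```

```text
top 52.70239453704586 -0.08708846752349024 [[-0.01, 0.99, -0.17, 352.74], [-1.0, -0.0, 0.02, 31.79], [0.02, 0.17, 0.99, 1251.54], [0.0, 0.0, 0.0, 1.0]]
side 44.81129420041555 0.03300736216262067 [[0.98, 0.14, -0.17, 308.52], [-0.22, 0.53, -0.82, -1098.18], [-0.02, 0.84, 0.54, 813.82], [0.0, 0.0, 0.0, 1.0]]
{'clock': 0.1, 'qpos': array([ 1.24118733,  0.62926646,  0.03845563,  1.51827826, -0.02699762,
        0.99624041, -0.019992  ]), 'qd': array([-0.00025113, -0.00372037,  0.00048655, -0.00236518, -0.00113877,
        0.0007662 , -0.00132149]), 'tau': array([ 3.07785667e-03, -5.64536619e+01,  1.23027351e+00, -1.93975478e+01,
        1.11061989e-02,  5.40168781e-03, -1.93510147e-05]), 'eef_pos': array([ 169.38553353, -627.01896118,  255.46958357]), 'tool_rot': array([-1.55547183,  1.56912213,  1.84993009]), 'force': array([-0.69790638,  0.30831968,  0.11064289]), 'torque': array([-0.01078897, -0.00521042, -0.00295075]), 'width': 85.7229362316212}
```

View pics/top0.png

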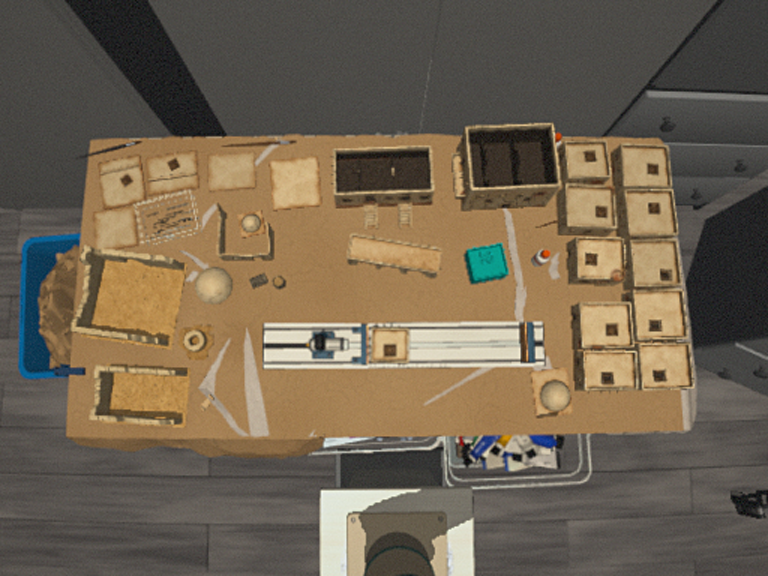

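View pics/side0.png

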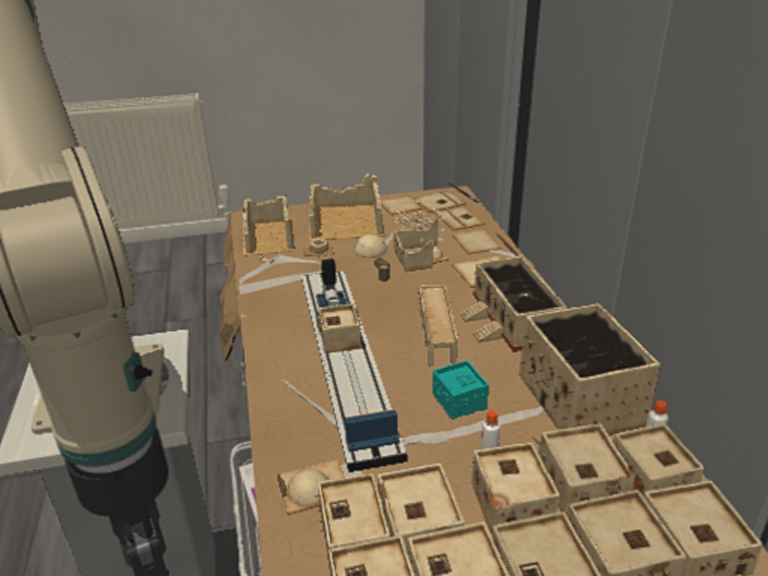

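Top view (1.5x pixels): the clamp lies along world y, with its grip at (330,343), fence about (360,343), house (388,344) and jaw (527,342). The arcade is at (394,254). Possible look-alikes are the turquoise house at (487,263), the stacked houses on the right, and the dark stairs at (371,215) and (405,215). The long, narrow roof on legs at (394,254) is the arcade. Next I'll measure all of these.

Run:
```python
from h import *
import pickle
D=pickle.load(open("d0.pkl","rb")); d=D["top"]; P=cloud(d)
X,Y,Z=P[...,0],P[...,1],P[...,2]
def reg(x0,y0,x1,y1,zl,zh):
    m=np.zeros(Z.shape,bool); m[int(y0/1.5):int(y1/1.5),int(x0/1.5):int(x1/1.5)]=1
    return m&(Z>zl)&(Z<zh)
def rect(n,m):
    p=P[m][:,:2].astype(np.float32); r=cv2.minAreaRect(p); print(n,m.sum(),np.round(r[0],1),np.round(r[1],1),round(r[2],2),'z',np.round(np.percentile(P[m][:,2],[5,50,95]),1))
rect("table",reg(560,300,600,310,-20,20)) 
m=reg(340,225,450,282,45,75); rect("arcade",m)
rect("rail",reg(255,315,550,375,13,27))
rect("house",reg(365,322,412,368,60,95))
rect("turq",reg(460,238,515,290,40,80))
rect("jaw",reg(515,315,550,372,50,90))
rect("fence",reg(350,315,370,372,42,58))
rect("grip",reg(300,315,350,372,100,140))
for (u,v,z) in [(263,322,20),(263,368,20),(545,322,20),(545,368,20)]: print(np.round(px2w(d,u/1.5,v/1.5,z),1))
# coarse height strip along the clamp center
for r in (225,229,233): print(r,[ (c,int(Y[r,c]),int(Z[r,c])) for c in range(200,370,4) if Z[r,c]==Z[r,c]])
save(d,"crop1.png",(170,140,370,260),4)
```

```text
table 94 [ 533.1 -408.8] [90.3 19.8] 89.83 z [-4.9 -0.9  4.6]
arcade 1093 [ 6.352e+02 -2.000e-01] [197.7  66. ] 80.18 z [51.3 55.5 62.1]
rail 4216 [445.4 -19. ] [603.3  96.1] 89.68 z [15.  19.1 23.5]
house 544 [444.6  14.3] [78.6 76.1] 87.73 z [60.9 64.6 75.7]
turq 512 [ 617.7 -196.5] [77.6 84.3] 5.04 z [40.7 45.  55.5]
jaw 181 [ 445.8 -274.3] [79.6 18.8] 0.5 z [53.9 68.9 73. ]
fence 137 [445.1  63.7] [12.7 84.1] 89.91 z [44.8 48.8 52.5]
grip 61 [444.5 150.7] [29.  14.8] 0.63 z [111.7 120.4 124.7]
[495.3 280.6  20. ]
[397.9 278.1  20. ]
[ 491.6 -323.6   20. ]
[ 393.3 -318.8   20. ]
225 [(200, 200, 21), (204, 188, 21), (208, 174, 27), (212, 152, 118), (216, 143, 93), (220, 136, 29), (224, 124, 20), (228, 112, 16), (232, 99, 20), (236, 86, 21), (240, 73, 22), (244, 60, 45), (248, 47, 73), (252, 35, 60), (256, 23, 62), (260, 11, 61), (264, -1, 62), (268, -13, 62), (272, -25, 74), (276, -40, 20), (280, -53, 17), (284, -65, 22), (288, -79, 18), (292, -91, 18), (296, -104, 19), (300, -117, 19), (304, -130, 19), (308, -143, 15), (312, -156, 17), (316, -169, 12), (320, -181, 20), (324, -193,
[... 882 characters left out ...]
, -343, -2)]
233 [(200, 201, 17), (204, 188, 16), (208, 171, 52), (212, 152, 111), (216, 144, 79), (220, 134, 51), (224, 122, 47), (228, 109, 55), (232, 98, 26), (236, 86, 20), (240, 73, 16), (244, 60, 45), (252, 35, 60), (256, 23, 64), (260, 11, 63), (264, 0, 64), (268, -13, 61), (272, -27, 21), (276, -40, 20), (280, -53, 18), (284, -66, 13), (288, -78, 20), (292, -91, 14), (296, -104, 18), (300, -116, 17), (304, -129, 20), (308, -142, 20), (312, -155, 17), (316, -168, 15), (320, -180, 20), (324, -193, 20), (328, -206, 17), (332, -219, 16), (336, -231, 21), (340, -245, 15), (344, -257, 19), (348, -265, 39), (352, -271, 68), (356, -294, 27), (360, -311, 15), (364, -329, -2), (368, -342, -3)]
```

View pics/crop1.png

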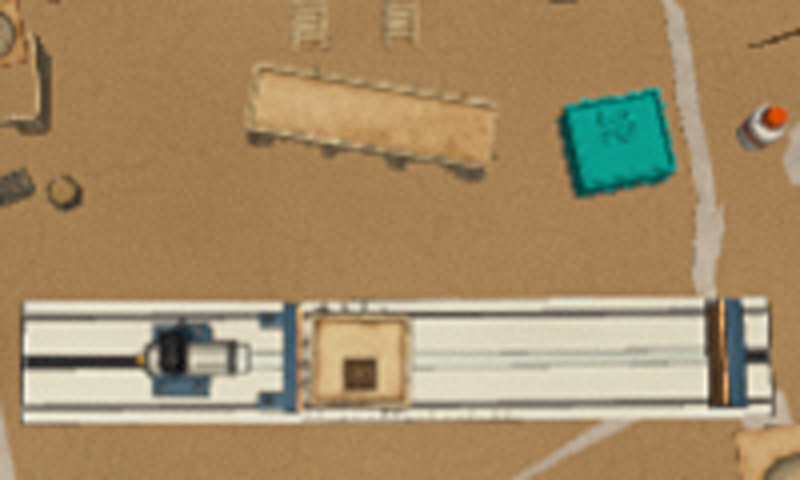

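```bash
cat >> h.py <<'E'
from scipy.spatial.transform import Rotation as Rn
def rel(pos,yaw):
    """shift in tool axes to world pos of TCP, and turn to tool y at world yaw (deg) pointing down"""
    s=read_state(); R=Rn.from_euler("xyz",s["tool_rot"])
    M=R.as_matrix(); best=None
    for a in (yaw,yaw+180):
        y=np.array([np.cos(np.radians(a)),np.sin(np.radians(a)),0]); x=np.array([0,0,-1.]); z=np.cross(x,y)
        T=np.stack([x,y,z],1); rv=np.degrees((R.inv()*Rn.from_matrix(T)).as_rotvec())
        if best is None or abs(rv[0])<abs(best[0]): best=rv; T0=T; 
        print("yaw",a,"turn",np.round(rv,2))
    dw=np.array(pos)-s["eef_pos"]
    print("t",s["clock"],"pos",np.round(s["eef_pos"],1),"q",np.round(s["qpos"],2),"w",round(s["width"],1),"F",np.round(s["force"],1))
    print("tool axes x,y,z in world:\n",np.round(M.T,3)); print("shift now",np.round(M.T@dw,1),"shift after turn",np.round(T0.T@dw,1))
E
python3 -c "
from h import *
rel([635,0,200],-9.8)"
```

```text
yaw -9.8 turn [-6.508e+01 -5.000e-02  9.000e-02]
yaw 170.2 turn [1.1492e+02 1.0000e-01 6.0000e-02]
t 0.1 pos [ 169.4 -627.   255.5] q [ 1.24  0.63  0.04  1.52 -0.03  1.   -0.02] w 85.7 F [-0.7  0.3  0.1]
tool axes x,y,z in world:
 [[-0.     0.002 -1.   ]
 [ 0.261 -0.965 -0.002]
 [-0.965 -0.261  0.   ]]
shift now [  56.3 -483.8 -613. ] shift after turn [  55.5  352.1 -697.1]
```

jog_arm --series '[[[-5, 0, 0], [0, 0, -55], -1], [[-5, 0, 0], [0, 0, -58], -1], [[-5, 0, 0], [0, 0, -58], -1], [[-5, 0, 0], [0, 0, -58], -1], [[-5, 0, 0], [0, 0, -58], -1], [[-5, 0, 0], [0, 0, -58], -1], [[-5, 0, 0], [0, 0, -58], -1], [[-5, 0, 0], [0, 0, -58], -1]]'

```text
clock: 1.1
eef_pos: [550.8, -381.7, 255.7]
tool_rot: [-1.53, 1.57, 2.577]
force: [0.3, -0.9, -1.3]
width: 85.6
```

```bash
python3 -c "
from h import *
rel([635,0,200],-9.8)"
```

```text
yaw -9.8 turn [-2.493e+01 -1.000e-02  4.000e-02]
yaw 170.2 turn [1.5507e+02 5.0000e-02 1.0000e-02]
t 1.1 pos [ 550.8 -381.7  255.7] q [ 0.65  0.66 -0.15  1.45  0.1   1.04 -0.13] w 85.6 F [ 0.3 -0.9 -1.3]
tool axes x,y,z in world:
 [[-0.001  0.    -1.   ]
 [ 0.822 -0.57  -0.001]
 [-0.57  -0.822  0.   ]]
shift now [  55.8 -148.2 -361.7] shift after turn [  55.7   18.  -390.5]
```

jog_arm --series '[[[0, 0, 0], [5, -24, -58], -1], [[0, 0, 0], [5, -24, -58], -1], [[0, 0, 0], [5, -24, -58], -1], [[0, 0, 0], [5, -24, -58], -1], [[0, 0, 0], [5, -24, -58], -1], [[0, 0, 0], [5, -24, -58], -1], [[-8.4, 0, 0], [0, 0, 0], -1], [[-8.4, 0, 0], [0, 0, 0], -1]]'

```text
clock: 2.1
eef_pos: [629.8, -16.5, 225.9]
tool_rot: [-1.126, 1.57, -3.005]
force: [0.1, -0.3, 0.5]
width: 85.1
```

jog_arm --series '[[[-8.2, 0, 0], [0, 0, 0], -1], [[0, 0, 0], [0, 0, 0], -1]]'

```text
clock: 2.35
eef_pos: [629.7, -18.2, 226.1]
tool_rot: [-1.752, 1.57, 2.786]
force: [-0.1, 0.1, -0.1]
width: 85.4
```

Run:
```python
from h import *
rel([635,0,36+6],-9.8)
d=get_image("wrist"); save(d,"w1.png",None,1.4)
P=cloud(d); m=(P[...,2]>45)&(P[...,2]<75)&(abs(P[...,0]-635)<60)&(abs(P[...,1])<125)
p=P[m][:,:2].astype(np.float32); print(m.sum(),cv2.minAreaRect(p),np.percentile(P[m][:,2],[5,25,50,75,95]))
```

```text
yaw -9.8 turn [-0.18 -0.01  0.06]
yaw 170.2 turn [1.7982e+02 1.0000e-01 2.0000e-02]
t 2.35 pos [629.7 -18.2 226.1] q [ 0.14  0.64 -0.26  1.6   0.19  0.92 -0.36] w 85.4 F [-0.1  0.1 -0.1]
tool axes x,y,z in world:
 [[-0.001  0.    -1.   ]
 [ 0.985 -0.173 -0.001]
 [-0.173 -0.985 -0.   ]]
shift now [184.1   2.3 -18.9] shift after turn [184.1   2.1 -18.9]
11265 ((638.64501953125, -2.8938522338867188), (201.82635498046875, 68.27249908447266), 80.15619659423828) [55.26887772 56.10939511 56.68835448 57.50793577 62.57391079]
```

View pics/w1.png

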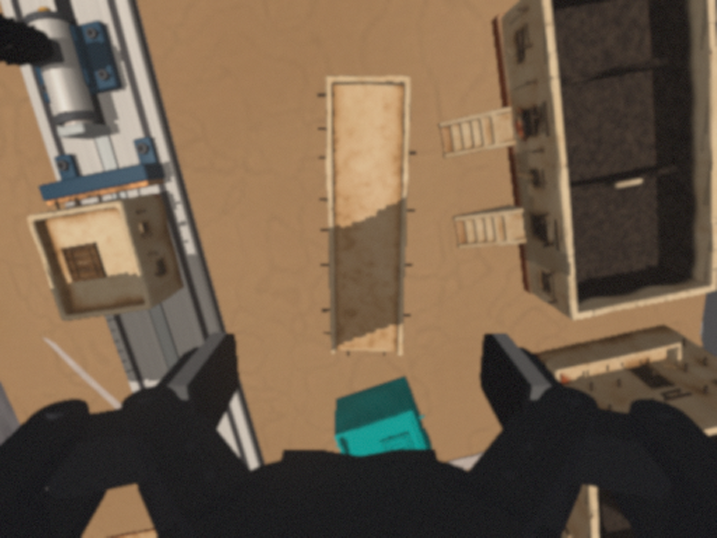

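The wrist view shows the arcade with roof corners at (328,77), (410,78), (332,352) and (402,353). Thin beam stubs stick out along both sides. Row 247 is free of stubs on both sides, so I'll grip there.

Run:
```python
from h import *
d=get_image("wrist")
for u,v in [(328,77),(410,78),(332,352),(402,353),(330,229),(330,265),(406,210),(406,265),(330,199)]: print(u,v,np.round(px2w(d,u/1.4,v/1.4,61),1))
P=cloud(d); m=(P[...,2]>60)&(P[...,2]<68)&(abs(P[...,0]-635)<60)&(abs(P[...,1])<125)
print(cv2.minAreaRect(P[m][:,:2].astype(np.float32)))
m=(P[...,2]>53)&(P[...,2]<60)&(abs(P[...,0]-637)<40)&(abs(P[...,1])<125); print(cv2.minAreaRect(P[m][:,:2].astype(np.float32)))
```

```text
328 77 [630.9  99.9  61. ]
410 78 [682.7  90.2  61. ]
332 352 [596.8 -90.2  61. ]
402 353 [ 649.2 -100.3   61. ]
330 229 [613.5   2.8  61. ]
330 265 [608.5 -22.8  61. ]
406 210 [667.7   6.7  61. ]
406 265 [662.1 -32.2  61. ]
330 199 [617.4  23.2  61. ]
((639.0810546875, 0.22109222412109375), (195.50440979003906, 55.28044891357422), 80.31033325195312)
((638.2798461914062, 0.48749542236328125), (195.27442932128906, 53.29325485229492), 78.62268829345703)
```

jog_arm --series '[[[0, 0, 0], [40, 6, -8.4], -1], [[0, 0, 0], [50, 0, 0], -1], [[0, 0, 0], [50, 0, 0], -1], [[0, 0, 0], [30, 0, 0], -1], [[0, 0, 0], [6, 0, 0], -1], [[0, 0, 0], [0, 0, 0], -1]]'

```text
clock: 3.2
eef_pos: [637.9, -10.8, 51.1]
tool_rot: [1.678, 1.57, -0.066]
force: [0.7, 0.8, -0.6]
width: 85.2
```

jog_arm --series '[[[0, 0, 0], [0, 0, 0], 1], [[0, 0, 0], [0, 0, 0], 1], [[0, 0, 0], [0, 0, 0], 1], [[0, 0, 0], [0, 0, 0], 1], [[0, 0, 0], [0, 0, 0], 1]]'

```text
clock: 3.82
eef_pos: [638.5, -10.9, 52.4]
tool_rot: [1.726, 1.568, -0.018]
force: [0.4, 0.3, 6.0]
width: 53.9
```

jog_arm --series '[[[0, 0, 0], [-10, 0, 0], 1], [[0, 0, 0], [-40, 0, 0], 1], [[0, 0, 0], [-40, 0, 0], 1], [[-5, 0, 0], [0, -35, 20], 1], [[-5, 0, 0], [0, -45, 30], 1], [[0, 0, 0], [0, -50, 40], 1], [[0, 0, 0], [0, -40, 40], 1], [[0, 0, 0], [0, 0, 0], 1]]'

```text
clock: 4.82
eef_pos: [459.1, -134.0, 141.0]
tool_rot: [-1.001, 1.566, -2.577]
force: [-0.2, 1.5, -1.4]
width: 53.8
```

Run:
```python
from h import *
rel([446,-155,140],0)
d=get_image("wrist"); save(d,"w2.png",None,1.4)
```

```text
yaw 0 turn [-0.31  0.15  0.24]
yaw 180 turn [179.69   0.37  -0.24]
t 4.825 pos [ 459.1 -134.   141. ] q [ 0.42  0.59 -0.28  2.09  0.33  0.51 -0.11] w 53.8 F [-0.2  1.5 -1.4]
tool axes x,y,z in world:
 [[-0.004 -0.003 -1.   ]
 [ 1.    -0.005 -0.004]
 [-0.005 -1.     0.003]]
shift now [  1.1 -13.   21.1] shift after turn [  1.  -13.1  21. ]
```

View pics/w2.png

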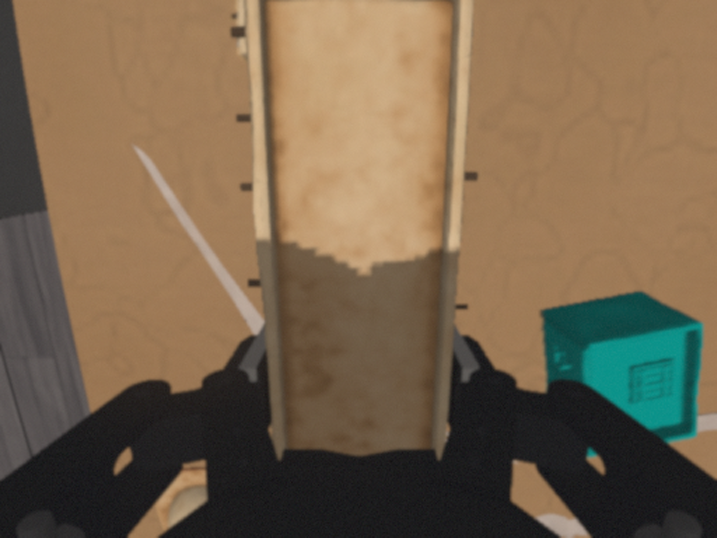

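The arcade hangs straight between the fingers. I'll move it over the bed and compare it with the house in the top camera.

jog_arm --series '[[[0, 0, 0], [0, -6.5, 10.5], 1], [[0, 0, 0], [0, -6.5, 10.5], 1], [[0, 0, 0], [0, 0, 0], 1], [[0, 0, 0], [0, 0, 0], 1]]'

```text
clock: 5.38
eef_pos: [450.8, -150.5, 140.5]
tool_rot: [2.349, 1.57, 0.78]
force: [0.0, 0.2, -0.8]
width: 53.9
```

Run:
```python
from h import *
import pickle
rel([446,-155,72],0)
d=get_image("top"); d2=get_image("side"); pickle.dump([d,d2],open("d1.pkl","wb")); save(d2,"s2.png",(180,170,300,320),4)
P=cloud(d); X,Y,Z=P[...,0],P[...,1],P[...,2]
save(d,"t2.png",(170,190,370,270),4)
for n,m in [("house",(abs(X-445)<60)&(Y>-36)&(Y<58)&(Z>65)&(Z<82)),("arc",(abs(X-445)<60)&(Y<-20)&(Y>-270)&(Z>125)&(Z<160))]:
    print(n,m.sum(),cv2.minAreaRect(P[m][:,:2].astype(np.float32)),np.percentile(P[m][:,1],[1,99]),np.percentile(P[m][:,2],[5,50,95]))
P=cloud(d2); X,Y,Z=P[...,0],P[...,1],P[...,2]
for n,m in [("house",(abs(X-445)<60)&(Y>-36)&(Y<58)&(Z>65)&(Z<82)),("arc",(abs(X-445)<60)&(Y<-20)&(Y>-270)&(Z>125)&(Z<160)),("rail",(abs(X-445)<70)&(Y<250)&(Y>-300)&(Z>17)&(Z<23)),("jaw",(abs(X-445)<70)&(Y<-200)&(Y>-300)&(Z>60)&(Z<75))]:
    print(n,m.sum(),cv2.minAreaRect(P[m][:,:2].astype(np.float32)),np.percentile(P[m][:,1],[1,99]),np.percentile(P[m][:,2],[5,50,95]))
```

```text
yaw 0 turn [ 0.13 -0.02 -0.02]
yaw 180 turn [-1.7987e+02  3.0000e-02 -3.0000e-02]
t 5.375 pos [ 450.8 -150.5  140.5] q [ 0.47  0.58 -0.29  2.1   0.33  0.5  -0.07] w 53.9 F [ 0.   0.2 -0.8]
tool axes x,y,z in world:
 [[ 0.     0.    -1.   ]
 [ 1.     0.002  0.   ]
 [ 0.002 -1.    -0.   ]]
shift now [68.5 -4.8  4.5] shift after turn [68.5 -4.8  4.5]
house 258 ((441.1565856933594, 12.526662826538086), (74.74000549316406, 69.90978240966797), 86.93766784667969) [-25.31609877  50.88228767] [65.31041498 68.3739862  77.33719893]
arc 645 ((446.8167419433594, -87.41092681884766), (66.45082092285156, 99.68267059326172), 2.2909955978393555) [-133.39108529  -38.61632504] [139.96828333 144.41749872 151.17530131]
house 37 ((421.3504333496094, 9.50864028930664), (82.93421936035156, 12.178439140319824), 81.1126480102539) [-30.06639751  49.962136  ] [65.16561114 67.14430443 73.00305555]
arc 985 ((453.1212463378906, -142.42454528808594), (199.83616638183594, 83.03428649902344), 86.22553253173828) [-238.32207517  -62.2640214 ] [132.95687948 144.8187685  151.47849746]
rail 1423 ((448.71368408203125, -25.322418212890625), (96.3042984008789, 549.4777221679688), 0.29686516523361206) [-298.88397894  240.68078864] [17.91245131 20.37952837 22.5105938 ]
jaw 277 ((450.275146484375, -275.2001037597656), (21.988872528076172, 83.54153442382812), 89.81204223632812) [-285.85510637 -265.04580392] [61.09540765 69.58653054 72.87139998]
```

View pics/t2.png

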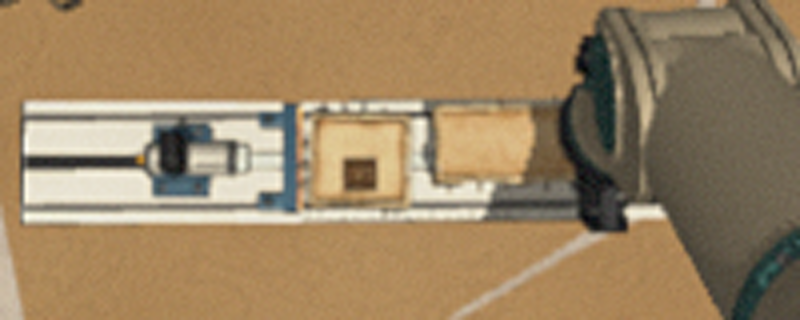

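Run:
```python
from h import *
import pickle
d,d2=pickle.load(open("d1.pkl","rb"))
f=lambda u,v,z: np.round(px2w(d,170+u/4-.375,190+v/4-.375,z),1)
print("house",[f(u,v,76)[:2] for u,v in [(315,117),(408,117),(315,206),(408,206)]])
print("arc",[f(u,v,149)[:2] for u,v in [(437,107),(437,184),(530,107),(530,182)]])
print("rail",[f(u,v,20)[:2] for u,v in [(23,101),(23,223),(420,101),(420,222)]])
print("fence",[f(u,v,50)[:2] for u,v in [(297,103),(297,217)]])
d=pickle.load(open("d0.pkl","rb"))["top"]
f=lambda u,v,z: np.round(px2w(d,170+u/4-.375,140+v/4-.375,z),1)
print("jaw",[f(u,v,71)[:2] for u,v in [(708,300),(708,406),(730,300),(730,406)]])
```

```text
house [array([474.9,  46.5]), array([474.5, -24.3]), array([407.5,  46.7]), array([407.1, -23.4])]
arc [array([474. , -41.6]), array([419.1, -40.8]), array([ 473.5, -108.4]), array([ 419.9, -107.1])]
rail [array([494.6, 280.5]), array([397.8, 278. ]), array([493.1, -36.7]), array([397. , -35.4])]
fence [array([488.6,  60.8]), array([400.4,  60.9])]
jaw [array([ 486.4, -256.5]), array([ 405., -253.]), array([ 486.3, -273.7]), array([ 404.8, -270.1])]
```

jog_arm --series '[[[0, 0, 0], [0, -5, 0], 1], [[0, 0, 0], [25, 0, 0], 1], [[0, 0, 0], [25, 0, 0], 1], [[0, 0, 0], [12, 0, 0], 1], [[0, 0, 0], [4, 0, 0], 1], [[0, 0, 0], [2, 0, 0], 1], [[0, 0, 0], [0, 0, 0], 1]]'

```text
clock: 6.35
eef_pos: [445.8, -151.0, 73.0]
tool_rot: [1.328, 1.57, -0.24]
force: [0.2, 0.2, -0.9]
width: 54.3
```

jog_arm --series '[[[0, 0, 0], [1, 0, 0], 1], [[0, 0, 0], [0, 0, 0], 1]]'

```text
clock: 6.6
eef_pos: [445.8, -151.1, 72.3]
tool_rot: [1.169, 1.569, -0.4]
force: [-0.9, -0.3, 4.6]
width: 54.1
```

Contact with the bed (+4.6 N). I'll open the fingers and lift away.

jog_arm --series '[[[0, 0, 0], [0, 0, 0], -0.5], [[0, 0, 0], [0, 0, 0], -1], [[0, 0, 0], [0, 0, 0], -1], [[0, 0, 0], [0, 0, 0], -1], [[0, 0, 0], [-20, 0, 0], -1], [[0, 0, 0], [-50, 0, 0], -1], [[0, 0, 0], [-50, 0, 0], -1], [[0, 0, 0], [0, 0, 0], -1]]'

```text
clock: 7.6
eef_pos: [447.7, -151.5, 194.8]
tool_rot: [1.272, 1.563, -0.297]
force: [0.6, -0.2, -1.3]
width: 85.2
```

Run:
```python
from h import *
rel([449,150,190],0)
d=get_image("wrist"); P=cloud(d); X,Y,Z=P[...,0],P[...,1],P[...,2]
save(d,"w3.png",None,1.4)
m=(abs(X-445)<60)&(Y<-30)&(Y>-270)&(Z>72)&(Z<90); print(m.sum(),cv2.minAreaRect(P[m][:,:2].astype(np.float32)),np.percentile(P[m][:,2],[5,50,95]))
m=(abs(X-445)<60)&(Y<60)&(Y>-30)&(Z>68)&(Z<90); print(m.sum(),cv2.minAreaRect(P[m][:,:2].astype(np.float32)))
```

```text
yaw 0 turn [ 0.09  0.13 -0.41]
yaw 180 turn [-179.91    0.65    0.2 ]
t 7.6 pos [ 447.7 -151.5  194.8] q [ 0.52  0.49 -0.36  2.06  0.29  0.63 -0.03] w 85.2 F [ 0.6 -0.2 -1.3]
tool axes x,y,z in world:
 [[ 0.007 -0.002 -1.   ]
 [ 1.     0.002  0.007]
 [ 0.001 -1.     0.002]]
shift now [   4.1    1.7 -301.5] shift after turn [   4.8    1.3 -301.5]
15824 ((445.5482482910156, -140.32235717773438), (64.01679229736328, 196.33367919921875), 0.3165830969810486) [75.48779552 76.70581022 82.61676047]
1105 ((444.5076599121094, -16.66309356689453), (24.445730209350586, 70.59828186035156), 88.42726135253906)
```

View pics/w3.png

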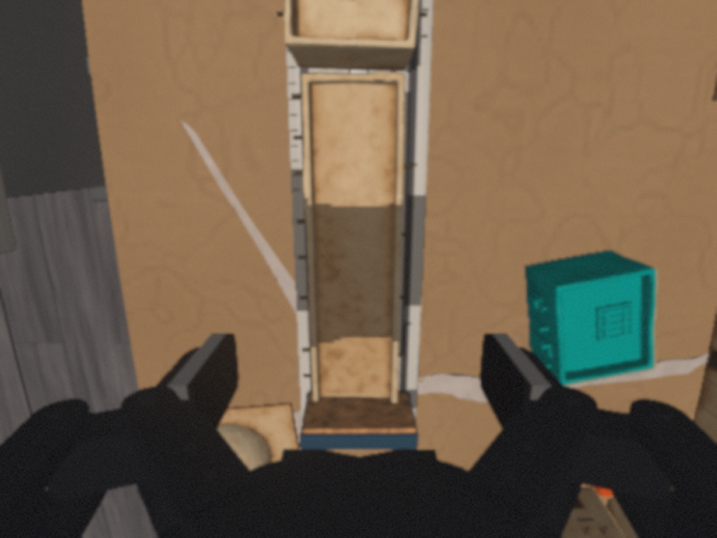

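The arcade stands at (445.5, -140.3) and the house centre is x 444.5, so they line up, and there is a gap at each end. Next, the grip.

jog_arm --series '[[[0, 0, 0], [0, 0, -50], -1], [[0, 0, 0], [0, 0, -55], -1], [[0, 0, 0], [0, 0, -55], -1], [[0, 0, 0], [0, 0, -50], -1], [[0, 0, 0], [0, 0, 0], -1]]'

```text
clock: 8.28
eef_pos: [444.1, 63.6, 190.5]
tool_rot: [-2.414, 1.568, 2.309]
force: [-0.4, -0.7, 0.2]
width: 85.2
```

Run:
```python
from h import *
rel([449,150,190],0)
d=get_image("wrist"); P=cloud(d); X,Y,Z=P[...,0],P[...,1],P[...,2]
save(d,"w4.png",None,1.4)
m=(abs(X-445)<60)&(Y<200)&(Y>100)&(Z>112)&(Z<130); print(m.sum(),cv2.minAreaRect(P[m][:,:2].astype(np.float32)),np.percentile(P[m][:,2],[5,50,95]))
m=(abs(X-445)<60)&(Y<200)&(Y>100)&(Z>70)&(Z<108); print(m.sum(),np.percentile(P[m],[2,98],axis=0))
```

```text
yaw 0 turn [ 0.6  -0.11  0.1 ]
yaw 180 turn [-1.794e+02 -1.500e-01 -1.700e-01]
t 8.275 pos [444.1  63.6 190.5] q [ 0.05  0.47 -0.35  2.12  0.27  0.59 -0.48] w 85.2 F [-0.4 -0.7  0.2]
tool axes x,y,z in world:
 [[-0.002  0.002 -1.   ]
 [ 1.     0.011 -0.002]
 [ 0.011 -1.    -0.002]]
shift now [  0.7   5.8 -86.3] shift after turn [  0.5   4.9 -86.4]
1370 ((448.739990234375, 151.17236328125), (29.82758331298828, 17.747880935668945), 1.1032259464263916) [117.61023852 121.88143134 123.5793224 ]
136 [[436.51903453 141.910803    77.55237283]
 [461.33440881 143.4656676  107.81367224]]
```

View pics/w4.png

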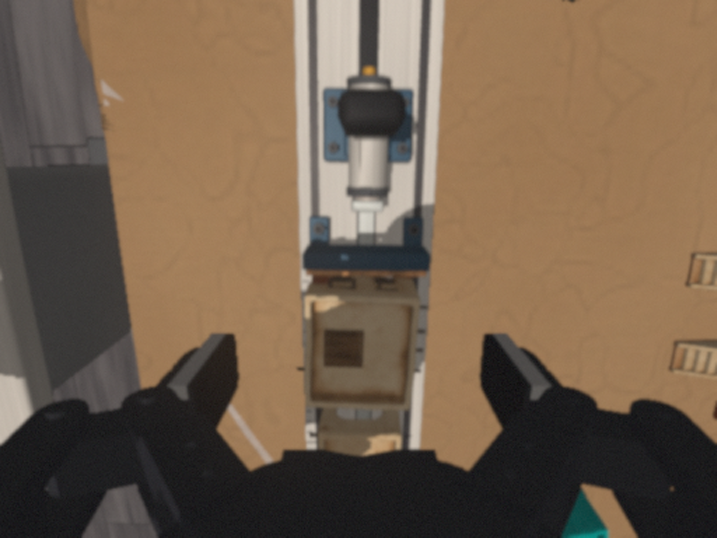

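jog_arm --series '[[[0.6, 0, 0], [0, 2.8, -43.5], -1], [[0, 0, 0], [0, 2.8, -43.5], -1], [[0, 0, 0], [0, 0, 0], -1], [[0, 0, 0], [30, 0, 0], -1], [[0, 0, 0], [30, 0, 0], -1], [[0, 0, 0], [22, 0, 0], -1], [[0, 0, 0], [0, 0, 0], -1], [[0, 0, 0], [0, 0, 0], -1]]'

```text
clock: 9.32
eef_pos: [451.1, 145.0, 109.8]
tool_rot: [-0.186, 1.57, -1.767]
force: [0.2, 0.4, 0.8]
width: 85.3
```

jog_arm --series '[[[0, 0, 0], [3, -2.4, -6], -1], [[0, 0, 0], [0, 0, 0], -1], [[0, 0, 0], [0, 0, 0], 1], [[0, 0, 0], [0, 0, 0], 1], [[0, 0, 0], [0, 0, 0], 1], [[0, 0, 0], [0, 0, 0], 1], [[0, 0, 0], [0, 0, 0], 1], [[0, 0, 0], [0, 0, 0], 1]]'

```text
clock: 10.32
eef_pos: [448.6, 152.1, 106.8]
tool_rot: [1.049, 1.571, -0.53]
force: [-1.4, 0.2, 5.2]
width: 29.4
```

```bash
python3 -c "
from h import *
rel([449,181,107],0)"
```

```text
yaw 0 turn [-0.47  0.01 -0.01]
yaw 180 turn [ 1.7953e+02 -2.0000e-02 -1.0000e-02]
t 10.325 pos [448.6 152.1 106.8] q [-0.22  0.64 -0.24  2.12  0.36  0.41 -0.75] w 29.4 F [-1.4  0.2  5.2]
tool axes x,y,z in world:
 [[ 0.    -0.    -1.   ]
 [ 1.    -0.008  0.   ]
 [-0.008 -1.     0.   ]]
shift now [ -0.2   0.1 -28.9] shift after turn [ -0.2   0.4 -28.9]
```

jog_arm --series '[[[0, 0, 0], [0, 0, -2], 1], [[0, 0, 0], [0, 0, -3], 1], [[0, 0, 0], [0, 0, -3], 1], [[0, 0, 0], [0, 0, -3], 1], [[0, 0, 0], [0, 0, -3], 1], [[0, 0, 0], [0, 0, -3], 1], [[0, 0, 0], [0, 0, -3], 1], [[0, 0, 0], [0, 0, -3], 1]]'

```text
clock: 11.32
eef_pos: [448.6, 170.4, 106.7]
tool_rot: [-0.213, 1.564, -1.794]
force: [-0.3, -10.7, 10.3]
width: 29.4
```

jog_arm --series '[[[0, 0, 0], [0, 0, -3], 1], [[0, 0, 0], [0, 0, -3], 1], [[0, 0, 0], [0, 0, -3], 1], [[0, 0, 0], [0, 0, -3], 1], [[0, 0, 0], [0, 0, -3], 1]]'

```text
clock: 11.95
eef_pos: [448.6, 185.1, 106.7]
tool_rot: [-0.234, 1.563, -1.816]
force: [-1.1, -12.8, 10.3]
width: 29.4
```

Run:
```python
from h import *
print(read_state()["force"],read_state()["eef_pos"])
a=get_image("top"); b=get_image("side")
i=cv2.resize(a["img"][195:250,170:370],None,fx=4,fy=4,interpolation=cv2.INTER_CUBIC)
j=cv2.resize(b["img"][170:320,190:290],None,fx=2.4,fy=2.4,interpolation=cv2.INTER_CUBIC)
k=np.zeros((220+360,800,3),np.uint8); k[:220]=i; k[220:,:240]=j
w=get_image("wrist")["img"]; k[220:,240:720]=cv2.resize(w,(480,360))
cv2.imwrite("pics/m1.png",k[...,::-1])
```

```text
[ -1.06113855 -12.75383501  10.25556934] [448.56879859 185.05662114 106.71027552]
```

View pics/m1.png

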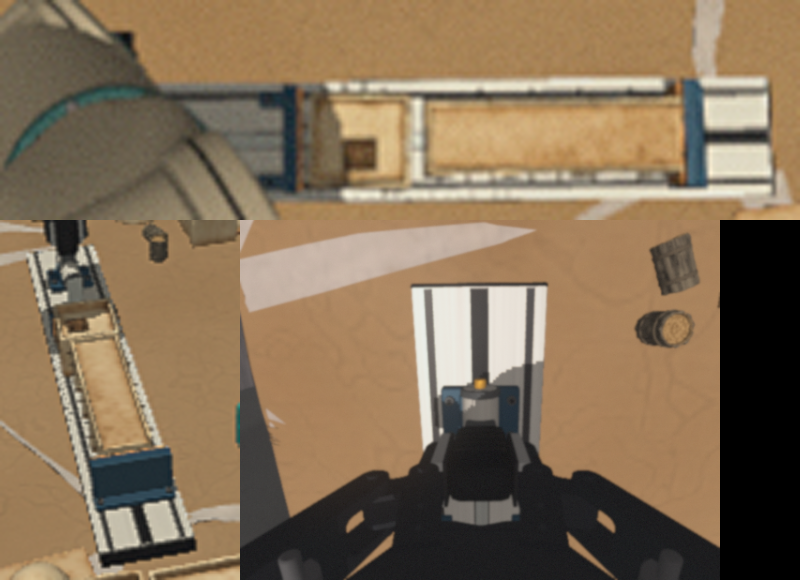

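The jaw has met the arcade and is pushing it. About 11 mm remains to the house. I'll go on slowly.

jog_arm --series '[[[0, 0, 0], [0, 0, -2.5], 1], [[0, 0, 0], [0, 0, -2.5], 1], [[0, 0, 0], [0, 0, -2.5], 1], [[0, 0, 0], [0, 0, -2.5], 1], [[0, 0, 0], [0, 0, -2.5], 1]]'

```text
clock: 12.72
eef_pos: [448.5, 197.3, 106.7]
tool_rot: [-0.257, 1.562, -1.838]
force: [-2.0, -12.2, 11.7]
width: 29.3
```

jog_arm --series '[[[0, 0, 0], [0, 0, -2.5], 1], [[0, 0, 0], [0, 0, -2.5], 1], [[0, 0, 0], [0, 0, -2.5], 1], [[0, 0, 0], [0, 0, -2.5], 1]]'

```text
clock: 13.22
eef_pos: [448.5, 206.7, 106.7]
tool_rot: [-0.269, 1.561, -1.851]
force: [-1.0, -13.6, 12.3]
width: 29.4
```

```bash
cat > g.py <<'E'
from h import *
import pickle
def jaw(d,show=0):
    # jaw's blue body: subpixel centroid on the top picture -> world y at z=71
    i=d["img"].astype(float); m=np.zeros(i.shape[:2]); s=(slice(214,244),slice(325,366))
    w=np.clip(i[...,2]-i[...,0]-15,0,60)[s]; u=np.arange(325,366); c=w.sum(0); k=c.argmax(); sl=slice(max(0,k-6),k+7)
    uu=(c[sl]*u[sl]).sum()/c[sl].sum()
    return px2w(d,uu,229,71)[1]
if __name__=="__main__":
    d0=pickle.load(open("d0.pkl","rb"))["top"]; d=get_image("top"); s=read_state()
    j0,j=jaw(d0),jaw(d); print("jaw",j0,j,"travel",j-j0,"saddle",s["eef_pos"][1]-152.1,"gauge",s["eef_pos"][1]-152.1-(j-j0),s["force"],s["clock"])
E
python3 g.py
```

```text
jaw -275.8896989545511 -229.16383963076737 travel 46.72585932378371 saddle 54.922113690477346 gauge 8.196254366693637 [ -0.83855343 -13.22542056  11.52938575] 13.275
```

jog_arm --series '[[[0, 0, 0], [0, 0, -2.5], 1], [[0, 0, 0], [0, 0, -2.5], 1], [[0, 0, 0], [0, 0, -2.5], 1], [[0, 0, 0], [0, 0, -2.5], 1]]'

```text
clock: 13.78
eef_pos: [448.5, 215.7, 106.7]
tool_rot: [-0.268, 1.56, -1.85]
force: [-1.6, -15.6, 13.9]
width: 29.2
```

```bash
python3 g.py
```

```text
jaw -275.8896989545511 -229.10017312351772 travel 46.78952583103336 saddle 64.06923004578783 gauge 17.279704214754474 [ -1.6296336  -14.75841627  13.36853215] 13.825
```

The jaw has stopped at 46.8 mm of travel and the gauge is about 17 mm. I'll draw about 12 mm more.

jog_arm --series '[[[0, 0, 0], [0, 0, -2.5], 1], [[0, 0, 0], [0, 0, -2.5], 1], [[0, 0, 0], [0, 0, -2.5], 1], [[0, 0, 0], [0, 0, -2.5], 1], [[0, 0, 0], [0, 0, -1.5], 1], [[0, 0, 0], [0, 0, 0], 1], [[0, 0, 0], [0, 0, 0], 1], [[0, 0, 0], [0, 0, 0], 1]]'

```text
clock: 14.82
eef_pos: [448.5, 226.5, 106.7]
tool_rot: [-0.272, 1.559, -1.854]
force: [-1.8, -16.6, 13.9]
width: 29.6
```

```bash
python3 g.py
```

```text
jaw -275.8896989545511 -229.07719014009888 travel 46.8125088144522 saddle 74.42999696900691 gauge 27.617488154554707 [ -1.66586874 -16.68350176  14.63780909] 14.875
```

jog_arm --series '[[[0, 0, 0], [0, 0, -2], 1], [[0, 0, 0], [0, 0, -0.8], 1], [[0, 0, 0], [0, 0, 0], 1], [[0, 0, 0], [0, 0, 0], 1], [[0, 0, 0], [0, 0, 0], 1]]'

```text
clock: 15.5
eef_pos: [448.5, 229.0, 106.7]
tool_rot: [-0.278, 1.558, -1.86]
force: [-2.7, -17.2, 15.2]
width: 29.3
```

```bash
python3 g.py
python3 - <<'E'
from h import *
d=get_image("side"); save(d,"s5.png",(190,150,270,250),6)
E
```

```text
jaw -275.8896989545511 -229.08979335417666 travel 46.799905600374416 saddle 76.83178148053335 gauge 30.031875880158935 [ -1.90169438 -17.96135977  14.60751101] 15.55
```

View pics/s5.png

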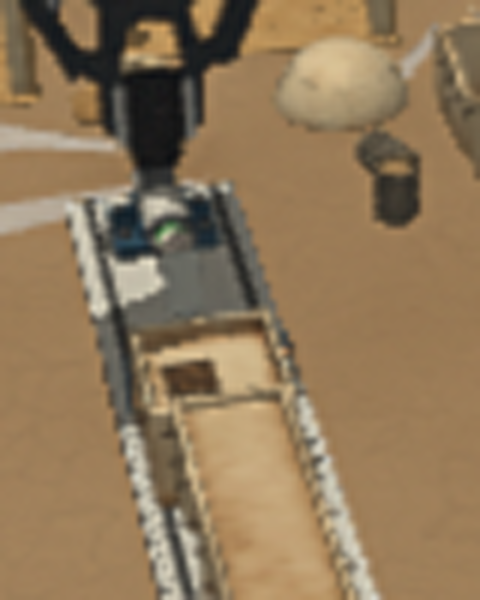

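Green shows at the barrel mouth, around crop (165,232). I'll let go and lift straight up, then back off to check.

jog_arm --series '[[[0, 0, 0], [0, 0, 0], 0.3], [[0, 0, 0], [0, 0, 0], -0.5], [[0, 0, 0], [0, 0, 0], -1], [[0, 0, 0], [0, 0, 0], -1], [[0, 0, 0], [0, 0, 0], -1], [[0, 0, 0], [-30, 0, 0], -1], [[0, 0, 0], [-50, 0, 0], -1], [[0, 0, 0], [-40, 0, 0], -1]]'

```text
clock: 16.6
eef_pos: [449.3, 237.3, 228.2]
tool_rot: [2.507, 1.57, 0.928]
force: [0.1, -0.1, 0.7]
width: 85.5
```

jog_arm --series '[[[0, 0, 0], [0, 0, 45], -1], [[0, 0, 0], [0, 0, 50], -1], [[0, 0, 0], [0, 0, 40], -1], [[0, 0, 0], [0, 0, 0], -1], [[0, 0, 0], [0, 0, 0], -1]]'

```text
clock: 17.23
eef_pos: [448.3, 102.7, 226.7]
tool_rot: [2.61, 1.57, 1.031]
force: [-0.6, 0.5, -0.5]
width: 85.1
```

Run:
```python
from h import *
from g import jaw
import pickle
s=read_state(); print(s["eef_pos"],s["force"],s["clock"])
t=get_image("top"); w=get_image("wrist")
d0=pickle.load(open("d0.pkl","rb"))["top"]; print("jaw travel",jaw(t)-jaw(d0))
P=cloud(w); X,Y,Z=P[...,0],P[...,1],P[...,2]
m=(abs(X-448)<40)&(Y>180)&(Y<280)&(Z>112)&(Z<130); print("grip",cv2.minAreaRect(P[m][:,:2].astype(np.float32)))
k=np.zeros((600,800,3),np.uint8); i=cv2.resize(t["img"][195:250,170:370],None,fx=4,fy=4,interpolation=cv2.INTER_CUBIC); k[:220]=i
k[220:590,:493]=cv2.resize(w["img"],(493,370)); 
k[220:580,500:800]=cv2.resize(w["img"][20:200,190:340],(300,360),interpolation=cv2.INTER_CUBIC)
cv2.imwrite("pics/m2.png",k[...,::-1]); pickle.dump(w,open("w5.pkl","wb"))
```

```text
[448.33875842 102.68633512 226.65792291] [-0.64520209  0.49848878 -0.46314678] 17.225
jaw travel 46.795325192881705
grip ((448.27655029296875, 227.26187133789062), (16.63926887512207, 29.41866683959961), 88.997802734375)
```

View pics/m2.png

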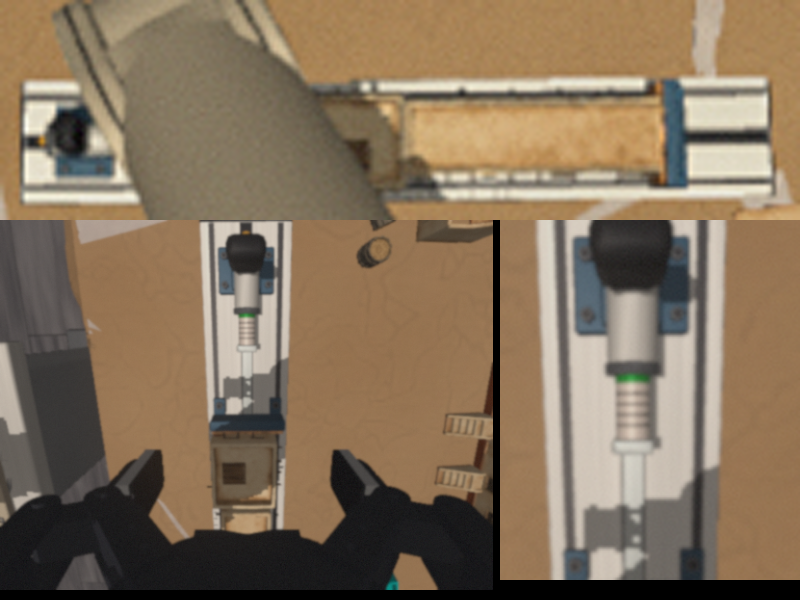

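```bash
python3 -c "
from cell import *
print(finish_job())"
```

```text
the job is handed in; nothing more can be done
None
```

The arcade stands on the clamp bed between the house and the jaw. The clamp is closed and, by my last checks, reads in the green. I handed the job in at about 17 s; no verdict was reported.

- **Arcade:** I gripped it across the roof slab, clear of the beam stubs, and stood it in line with the house. When I let go, its centre was about 1 mm across from the house's and its angle within about 0.3° of the clamp. I did not measure this again after clamping, but the last top view shows arcade, house and jaw closed up in line.
- **Clamp:** I drew the grip out slowly. The jaw stopped after 46.8 mm of travel and stayed there while the spring stretched.
- **Balance after release:** the grip had moved about 76.1 mm in all, which gives a reading of about 29 mm. The last wrist picture shows 3–4 mm of green at the barrel mouth (about 28.5 mm), which agrees. The pull on the wrist before release was 17–18 N, as expected in the green, and I never pulled the balance past about 30 mm.
- **Disagreement:** the top camera read about 4 mm lower in x than the wrist camera and arm. I allowed for this by comparing the arcade and house in the same picture.
- **Bystanders:** none was touched by the planned moves, but I did not measure their positions afterwards.

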